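# Reset the length stop of the bench cut-off saw

### The job

Lower the hood of the small cut-off saw right down over its blade without letting it slam. Then, with the hood shut, pull up the spring knob on the length stop, slide the stop one hole further away from the saw and let its pin drop fully home in that hole. Finish still gripping the knob, keeping a steady sideways pull along the bar so that you feel the pin hold; do not let go, and leave the mug, hammer and pliers on the bench alone.

Things in the scene. Friction and masses are not known exactly. Their poses are not given: they have to be found in the camera images.
- saw: bench cut-off saw, fixed: green cabinet 190 x 170 x 85 mm with an aluminium table plate on top, motor behind. Origin at the centre of its underside on the bench; x points to its back (motor, hood hinge), y along the blade's axle to the left, z up. The length-stop unit stands on its -y side
- hood (a joint): angle of the grey hinged hood over the blade (140 mm deep, 120 wide, 58 high, about 0.35 kg): 0 = shut on the saw table, 1.15 to 1.5 at the start, stop at 1.75 (rad). It hinges at the back of the saw table about the saw's y axis. The hinge is a little stiff: the hood stays where it is put when upright, and falls shut by itself below about 0.4 to 0.7 rad
- hood_bar (a point): middle of the round steel bar handle on the hood's front: bar 10 mm thick, 100 mm long, lying along the saw's y axis, carried by two 8 mm posts 88 mm apart, its axis 50 mm in front of the hood's front wall, 190 mm in front of the hinge and 30 mm above it when shut. It can be pinched from above at every angle and turns between the fingers
- hood_hinge (a point): middle of the hood's hinge line, 86 mm above the bench; x and z as the hood itself (they turn with it)
- rail: length-stop unit, fixed on the saw's -y side, axes parallel to the saw's: base plate 120 x 300 mm, V trough, and at x = -30 mm a square bar along y, 25 mm thick, its top 85 mm above the bench, in end blocks 90 mm high. Five 10 mm holes in the bar's top at y = +80, +40, 0, -40, -80 mm (the pin starts at +40). Origin: centre of the underside. -y leads away from the saw
- hole2 (a point): the next hole away from the saw, where the pin must go: centre of its mouth on the bar's top, 85 mm above the bench
- stop (a joint): travel of the stop along the bar (m): 0 = pin in the hole where it starts, grows away from the saw (along the rail's -y), 0.040 = pin centred in the next hole. Sliding it takes about 2 N; the pin has 1 mm of play either way in a hole
- stop_foot (a point): the length stop: dark steel sleeve 38 x 44 mm wide around the bar, its top 6.5 mm above the bar's, with an arm to the trough (up to 21 mm above the bar's top) that carries a flat stop face. This point lies on the bar's top under the knob; axes as the rail's. Mass about 0.4 kg
- pin (a joint): lift of the spring plunger (m): 0 = pin fully home, 9 mm deep in the hole; above 0.009 it is clear of the bar; 0.013 = fully pulled. The spring presses it down with 8 N when home, 14 N when fully pulled
- knob: the plunger: a black cylindrical knob 26 mm across and 24 mm high on top of the stop, standing on a 16 to 19 mm wide steel barrel, with the 8 mm round-nosed pin below. Origin on the bar's top when the pin is home; the knob reaches from 22 to 46 mm above the origin; it moves straight up and down in the stop
- knob_grip (a point): centre of the black knob, 119 mm above the bench when the pin is home; 12 mm of knob above and below
- mug: white mug, 80 mm across, 95 high, standing; to be left alone. Origin at the centre of its foot
- hammer: hammer with wooden handle, 240 mm long, lying; to be left alone. Origin under its middle, x towards the head
- pliers: flat pliers, 150 mm long, 12 mm thick, lying; to be left alone. Origin under the middle, x towards the jaws

How it is judged (in metres and radians):
On the way, in this order (a step that is already met when the one before it is completed fails the run):
1. the hood is shut (value of joint hood below 0.04 rad), for 0.2 s.
2. the pin is pulled clear of its hole with the hood shut (value of joint pin above 0.009 m and value of joint hood below 0.04 rad), for 0.05 s.
3. the stop stands at the next hole with the pin home (value of joint stop between 0.036 and 0.044 m and value of joint pin below 0.0025 m), for 0.2 s.
At the end, for the whole second after the job is handed in: the hood is shut (within 0.04 rad); the stop is at the next hole away from the saw (within 4 mm) with its pin home (within 2.5 mm); the fingers still grip the knob (over 3 N) and pull it along the bar, so that the pin bears on the side of the hole with more than 1.5 N (all of step 3 and value of joint hood below 0.04 rad and contact force between the fingers and knob above 3 N and contact force between knob and rail above 1.5 N); the arm keeps its last pose, push and grip.
It fails at once if the hood slams shut (faster than 3 rad/s near the table) (value of joint hood below 0.25 rad and velocity of joint hood below -3 rad/s).
It fails at once if the mug is disturbed (distance of mug from where it was at the start of the episode above 0.02 m).
It fails at once if the hammer is disturbed (distance of hammer from where it was at the start of the episode above 0.02 m).
It fails at once if the pliers are disturbed (distance of pliers from where it was at the start of the episode above 0.02 m).
It also fails if it takes over 48 s, if anything falls off the work surface, if the arm or the gripper's body presses on something with over 40 N, if the wrist force passes 120 N, or if a joint passes its speed limit or range.

### The arm

A 6-joint arm with a two-finger parallel gripper is mounted at the origin on the work surface. World frame = base frame: x ahead of the robot, y to its left, z up, the work surface at z = 0. Lengths are in mm, angles in rad, forces in N, time in s.
With the tool pointing down it reaches from about 400 to 925 mm from the base axis. Payload 12.5 kg.
Tool frame: the origin (TCP) lies at the very end of the fingers, on their centre line; the grasp point (between the pads) lies 19 mm behind it; z points along the fingers, y is the line along which they close (so a half turn about z gives the same grasp; the last joint's range is limited). The gripper opens to 95 mm and grips with 3 to 60 N. Pads are 20 mm wide; open, the fingers measure 119 mm over their backs; the gripper's body (75 mm by 180 mm) begins 59 mm behind the grasp point.
Start: joints at [1.04, 0.491, 1.559, -0, 1.092, -0.106], TCP at [257.573, 569.476, 214.661] pointing down, gripper open.
Joint ranges: [-3.1, 3.1], [-0.84, 2.19], [0.05, 2.79], [-1.13, 4.28], [0.06, 2.93], [-2.69, 2.69]. Speed limits (rad/s): [2.22, 2.22, 2.79, 3.14, 3.14, 3.14].

### API

Orientations are given as a rotation vector (axis times angle).
In Python, from cell import read_state, read_camera, close_job, boxes_of, mark_of gives the robot as it stands.
- The arm moves only by the tool servo_tool, never from a script. Its argument "steps" is a list that holds one entry, the list of rows, each a list of 7 numbers: the shift along the tool's x, y, z as a fraction of full scale, then the turn, a rotation vector about the tool's x, y, z as a fraction of full scale, then the gripper command: -1 is fully open, 1 is shut, values between are in proportion. A call has 1 to 20 rows; each row shifts and turns the commanded pose from where the row before left it, along the tool's axes as they then stand; what a row does not reach is not made up. Full scale, the value 1, is 200 mm for a shift and 180 degrees for a turn. A row lasts 1/8 s, in which the tool goes at most 62.5 mm and 10.7 degrees, less where a joint would pass 70% of its speed; a pose out of reach is approached as far as the arm can. A call with a number of a shift or a turn outside -1 to 1 is refused whole. A call with a gripper value outside its range is refused whole. The fingers move at their own pace and stop on an object; the grip force is fixed at half the most. Time passes only in rows, so rows that do not move let the fingers close. It gives the time, the measured TCP pose, the force, the opening and the grip force at its end, in the units of the state.
- read_state(): the state, without advancing time (a new reading comes with each control period).
- read_camera(name): name is "scene" or "side" or "wrist"; returns a dict with "image" (480x640x3 uint8, red, green, blue), "fx", "fy", "cx", "cy" (pixels), "R" (3x3) and "t" (3): a world point X has camera coordinates R X + t. Camera axes: x right, y down, z forward; pixel columns grow to the right and rows downward; lengths in mm; the calibration is good to about 2 mm. A picture is of the moment at which its call begins. There is no depth.
- close_job(): hands the job in; it is judged then, once.
Trained networks look in the newest picture that a camera, given by its name, has taken for a name from the list of things; names that differ only in an ending like _2 or _b are one class to them, and where a whole thing is asked for, a point or a joint stands for the part that bears it (a point fixed in the world has none). Each returns a list of dicts, best first, with "conf" (0 to 1); they miss things now and then, are a little off and sometimes report something else, mostly with a low value. They report only what shows in the picture. A call takes as long as a camera call.
- boxes_of(target, camera): "extent" ([centre column, centre row, width, height] in pixels, round what is visible of it).
- mark_of(target, camera): "uv" ([column, row] in pixels: a listed point, or the origin of a listed thing).
The state is a dict: "time_s": time; "joints": joint angles; "dq": joint speeds; "effort": joint torques, N m; "eef_pos": TCP position; "eef_rot": TCP orientation; "force": force on the tool from outside, world axes, zero at the start; "ft_torque": the same for the moment, N m; "grip_width": finger opening in mm; "grip_force": force on a finger pad.
Only numpy, scipy, OpenCV 4.12 (cv2) and the standard library are available. Lean on these libraries where they do the work, as an engineer would, in place of code of your own. Each camera call takes 0.05 s, during which the arm holds its last target. There are 200 camera calls.

## Working session

There is one attempt and no reset: what is moved stays moved. The work goes in short steps, Python scripts to look and compute and a tool call to move; the robot and the scene stay as the last step left them, time stands still between calls to the robot, and variables do not carry over. Pictures are saved under pics/ and viewed, at most 10 in all, crops included, and the job is handed in when it is done.

Besides the shell and the picture viewer there is one more tool, called as a command line: name --argument value ..., lists and objects as JSON in quotes. servo_tool: Moves the arm, as the interface text tells. Shift numbers are shares of 200 mm and turn numbers shares of 180 degrees, none past 1 either way. Its arguments: {"type":"object","properties":{"steps":{"type":"array"}},"required":["steps"]}

```bash
mkdir -p pics; cat > h.py <<'E'
import numpy as np, cv2
from cell import *
from scipy.spatial.transform import Rotation as Rn
def tri(name,cams):
    A=[];b=[]
    for n,c in cams.items():
        m=mark_of(name,n)
        if not m: print(name,n,'none'); continue
        u,v=m[0]['uv']; print(name,n,np.round([u,v]),round(m[0]['conf'],2))
        R=np.array(c['R']);t=np.array(c['t'])
        for p,f,cc,i in((u,c['fx'],c['cx'],0),(v,c['fy'],c['cy'],1)):
            k=(p-cc)/f; A.append(R[i]-k*R[2]); b.append(k*t[2]-t[i])
    if len(A)<4: return None
    x,r,_,_=np.linalg.lstsq(np.array(A),np.array(b),rcond=None); print('  ->',x.round(1),r); return x
def onz(name,n,c,z):
    m=mark_of(name,n)
    if not m: print(name,n,'none'); return
    u,v=m[0]['uv'];R=np.array(c['R']);t=np.array(c['t'])
    d=R.T@np.array([(u-c['cx'])/c['fx'],(v-c['cy'])/c['fy'],1]);o=-R.T@t
    p=o+d*(z-o[2])/d[2]; print(name,n,'onz',p.round(1),round(m[0]['conf'],2)); return p
def save(c,f): cv2.imwrite(f,c['image'][:,:,::-1])
E
python3 - <<'E'
from h import *
C={n:read_camera(n) for n in('scene','side')}
save(C['scene'],'pics/s.png');save(C['side'],'pics/d.png')
for n in 'saw hood_bar hood_hinge rail hole2 stop_foot knob_grip knob mug hammer pliers'.split(): tri(n,C)
for n in('scene','side'):
  for k,z in dict(saw=0,hood_hinge=86,rail=0,hole2=85,stop_foot=85,knob_grip=119).items(): onz(k,n,C[n],z)
s=read_state();print(s)
print(Rn.from_rotvec(s['eef_rot']).as_matrix().round(3))
E
```

```text
saw scene [395. 242.] 0.68
saw side [270. 241.] 0.92
  -> [581.5 187.6   5. ] [20.38740026]
hood_bar scene [419. 187.] 0.88
hood_bar side [295. 151.] 0.97
  -> [654.7 178.3 274.7] [6.11638874]
hood_hinge scene [301. 203.] 0.32
hood_hinge side [294. 210.] 0.68
  -> [561.4 -14.7 196.8] [3112.22589571]
rail scene [286. 236.] 0.81
rail side [312. 300.] 0.74
  -> [ 5.324e+02 -8.040e+01 -1.000e-01] [4.78066171]
hole2 scene [285. 197.] 0.69
hole2 side [297. 278.] 0.92
  -> [485.8 -75.8  90.4] [20.14119586]
stop_foot scene [304. 204.] 0.67
stop_foot side [294. 266.] 0.97
  -> [508.5 -31.9  88.2] [1.90470522]
knob_grip scene [301. 193.] 0.69
knob_grip side [292. 253.] 0.66
  -> [504.3 -35.2 126.5] [9.40435441]
knob scene [306. 203.] 0.65
knob side [291. 267.] 0.49
  -> [503.7 -26.9  82.7] [13.61662693]
mug scene [474. 220.] 0.87
mug side [219. 210.] 0.95
  -> [535.  405.2   7.4] [124.47124892]
hammer scene [147. 242.] 0.75
hammer side [396. 395.] 0.7
  -> [ 503.9 -425.3   -7.3] [7.95990688]
pliers scene [270. 318.] 0.71
pliers side [394. 281.] 0.95
  -> [ 754.8 -136.9   -1.4] [26.27481065]
sa
[... 548 characters left out ...]
e+00,  4.90861794e-01,  1.55893281e+00,  1.05636407e-05,
        1.09166204e+00, -1.05614164e-01]), 'dq': array([ 0.00246317,  0.00081856,  0.00067891, -0.00072983, -0.00013705,
       -0.0002276 ]), 'effort': array([-4.57001197e-04, -6.12458968e+01, -2.58426547e+01,  6.92802644e-02,
        4.45979449e-02, -1.39393163e-05]), 'eef_pos': array([257.58144804, 569.46511972, 214.67337431]), 'eef_rot': array([6.62280174e-01, 3.07095719e+00, 2.07531178e-04]), 'force': array([-0.52164517,  0.02319914,  0.28475782]), 'ft_torque': array([-0.01575633,  0.00431834,  0.00834985]), 'grip_force': 0.0, 'grip_width': 94.90350191386028}
[[-0.911  0.412  0.   ]
 [ 0.412  0.911  0.   ]
 [-0.     0.    -1.   ]]
```

View pics/s.png

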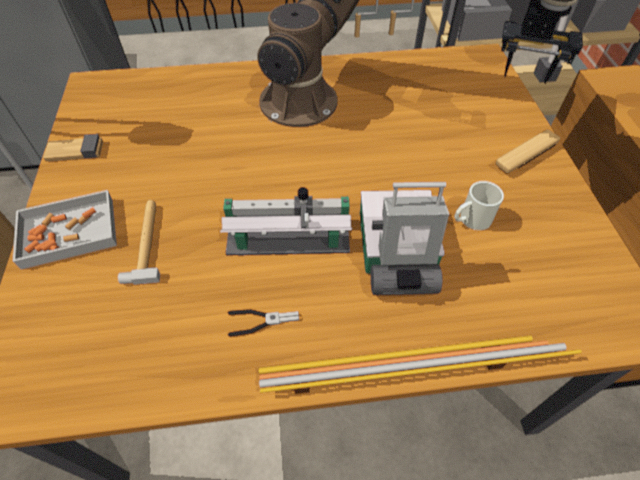

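View pics/d.png

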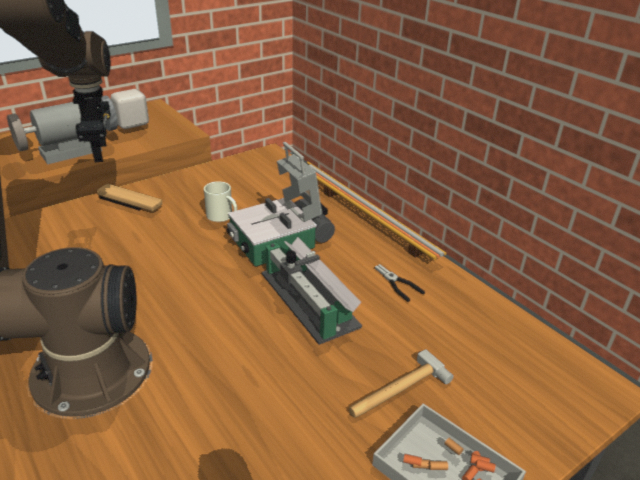

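The scene view shows the saw right of centre with its hood upright (bar at about 419,185). The rail is left of it, with the black knob at (303,193) near its saw end. Mug, hammer and pliers are well clear. Next I need the yaw.

```bash
cat >> h.py <<'E'
def pz(u,v,c,z):
    R=np.array(c['R']);t=np.array(c['t'])
    d=R.T@np.array([(u-c['cx'])/c['fx'],(v-c['cy'])/c['fy'],1]);o=-R.T@t
    return o+d*(z-o[2])/d[2]
E
python3 - <<'E'
from h import *
C={n:read_camera(n) for n in('scene','side')}
def yaw(a,b): d=b-a; return np.degrees(np.arctan2(-d[0],d[1]))
c=C['scene']
a,b=pz(395,184,c,275),pz(444,184,c,275);print('bar',a,b,yaw(a,b))
a,b=pz(226,254,c,0),pz(350,252,c,0);print('rail',a,b,yaw(a,b))
a=cv2.resize(C['scene']['image'][170:270,215:415],(800,400),interpolation=cv2.INTER_CUBIC)
cv2.imwrite('pics/s2.png',a[:,:,::-1])
s=C['side'];a,b=pz(325,334,s,85),pz(276,250,s,85);print('railbar side',a,b,yaw(a,b))
E
```

```text
bar [640.1200128  136.54612798 275.        ] [651.59217738 229.87461245 275.        ] -7.007782159267173
rail [ 567.13053938 -229.08663852    0.        ] [598.25627118  70.37279646   0.        ] -5.9339996195639
railbar side [ 430.35861825 -268.89359577   85.        ] [510.89170236  50.36021703  85.        ] -14.157732335086573
```

View pics/s2.png

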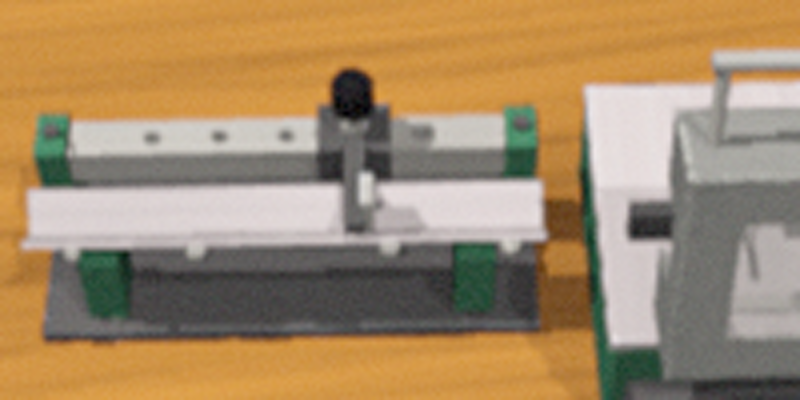

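The holes lie on a straight line at crop row ~135. The bar is clear and the yaw is about -6°. Next I move above the hood bar.

servo_tool --steps '[[[0, 0, -0.13, 0, 0, 0.057, -1], [0, 0, -0.13, 0, 0, 0.057, -1], [0, 0, -0.13, 0, 0, 0.057, -1], [0, 0, -0.13, 0, 0, 0.057, -1], [0, 0, -0.13, 0, 0, 0.057, -1], [0, 0, -0.13, 0, 0, 0.057, -1], [0, 0, -0.13, 0, 0, 0.057, -1], [-0.173, 0.215, 0, 0, 0, 0, -1], [-0.173, 0.215, 0, 0, 0, 0, -1], [-0.173, 0.215, 0, 0, 0, 0, -1], [-0.173, 0.215, 0, 0, 0, 0, -1], [-0.173, 0.215, 0, 0, 0, 0, -1], [-0.173, 0.215, 0, 0, 0, 0, -1], [-0.173, 0.215, 0, 0, 0, 0, -1], [-0.173, 0.215, 0, 0, 0, 0, -1], [-0.173, 0.215, 0, 0, 0, 0, -1], [-0.173, 0.215, 0, 0, 0, 0, -1], [0, 0, 0, 0, 0, 0, -1]]]'

```text
time_s: 4.15
eef_pos: [649.9, 176.4, 395.3]
eef_rot: [-2.341, -2.094, 0.002]
force: [0.6, 0.2, 0.4]
grip_width: 95.1
grip_force: 0.0
```

```bash
python3 - <<'E'
from h import *
C={n:read_camera(n) for n in('scene','side','wrist')}
save(C['wrist'],'pics/w.png')
s=read_state();print(s['eef_pos'],s['time_s'],s['joints'].round(2));print(Rn.from_rotvec(s['eef_rot']).as_matrix().round(3))
for n in 'hood_bar hole2 stop_foot knob_grip'.split(): tri(n,C)
w=C['wrist'];print('cam',-np.array(w['R']).T@w['t'])
for k,z in dict(hood_bar=275,hood_hinge=86,hole2=85,knob_grip=119).items(): onz(k,'wrist',w,z)
c=C['scene'];a,b=pz(253,204.2,c,85),pz(320.5,203,c,85);print('holes -80,+80?',a,b,np.linalg.norm(a-b),pz(286.5,203.7,c,85))
E
```

```text
[647.53132752 179.76775713 396.66446246] 4.3 [0.17 0.46 1.14 0.   1.54 0.28]
[[ 0.107  0.994 -0.   ]
 [ 0.994 -0.107  0.   ]
 [ 0.    -0.    -1.   ]]
hood_bar scene [419. 185.] 0.93
hood_bar side [295. 147.] 0.6
hood_bar wrist [318. 229.] 0.63
  -> [653.2 180.7 282.9] [72.29315978]
hole2 scene [286. 202.] 0.78
hole2 side [295. 275.] 0.74
hole2 wrist [228. 390.] 0.73
  -> [494.4 -68.2  85.4] [48.88102622]
stop_foot scene [304. 204.] 0.77
stop_foot side [291. 269.] 0.78
stop_foot wrist [229. 367.] 0.95
  -> [501.7 -32.3  82.5] [28.22622527]
knob_grip scene [302. 193.] 0.6
knob_grip side [291. 257.] 0.63
knob_grip wrist [219. 380.] 0.59
  -> [499.3 -33.2 117.8] [3.58448959]
cam [655.64100806 246.45266063 566.08798408]
hood_bar wrist onz [647.5 182.3 275. ] 0.63
hood_hinge wrist onz [486.7 -52.9  86. ] 0.53
hole2 wrist onz [497.5 -68.4  85. ] 0.73
knob_grip wrist onz [498.7 -31.4 119. ] 0.59
holes -80,+80? [ 490.44517026 -151.080929     85.        ] [506.39565534   9.33247722  85.        ] 161.20446293379848 [498.65112694 -71.6023356   85.        ]
```

View pics/w.png

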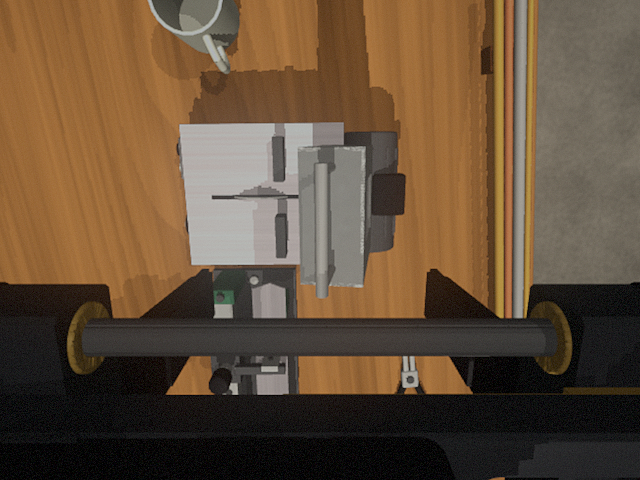

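The wrist view shows the bar from (321,165) to (322,296), vertical in the picture, so the yaw is right. The table plate spans columns 183–344. Next I estimate the hinge.

```bash
python3 - <<'E'
from h import *
C={n:read_camera(n) for n in('scene','side','wrist')}
w=C['wrist']
for p in((183,195),(344,135),(187,195)):print(p,pz(*p,w,85).round(1))
for n in C:
  for m in mark_of('hood_hinge',n)[:4]: print(n,np.round(m['uv']),round(m['conf'],2),pz(*m['uv'],C[n],86).round(1))
  for m in mark_of('saw',n)[:2]: print(n,'saw',np.round(m['uv']),round(m['conf'],2),pz(*m['uv'],C[n],0).round(1))
print(pz(321.5,230,w,277),pz(321.5,230,w,274))
a=cv2.resize(C['side']['image'][130:280,210:350],(746,800)[0:1]+(800,),interpolation=cv2.INTER_CUBIC)
a=cv2.resize(C['side']['image'][130:280,215:365],(600,600),interpolation=cv2.INTER_CUBIC)
cv2.imwrite('pics/d2.png',a[:,:,::-1])
E
```

```text
(183, 195) [486.2 199.5  85. ]
(344, 135) [684.4 248.3  85. ]
(187, 195) [490.9 199.   85. ]
scene [399. 242.] 0.53 [643.9 170.3  86. ]
scene saw [289. 239.] 0.42 [539.4 -74.4   0. ]
side [291. 209.] 0.96 [656.5 195.7  86. ]
side saw [271. 243.] 0.82 [582.7 189.5   0. ]
wrist saw [274. 191.] 0.69 [585.2 183.4   0. ]
[650.18016659 182.04157886 277.        ] [650.1255383  181.37156334 274.        ]
```

View pics/d2.png

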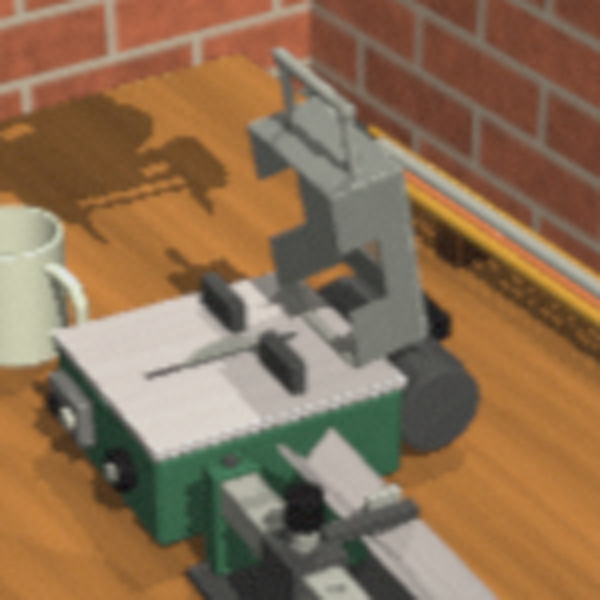

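The side crop shows the hood's hinge-side lower corner at about (355,360) in the crop, which agrees with a hinge near x=657. Next I descend on the bar and pinch it.

servo_tool --steps '[[[0.01, 0, 0.14, 0, 0, 0, -0.5], [0, 0, 0.14, 0, 0, 0, -0.5], [0, 0, 0.14, 0, 0, 0, -0.5], [0, 0, 0.14, 0, 0, 0, -0.5], [0, 0, 0.13, 0, 0, 0, -0.5], [0, 0, 0, 0, 0, 0, 1], [0, 0, 0, 0, 0, 0, 1], [0, 0, 0, 0, 0, 0, 1], [0, 0, 0, 0, 0, 0, 1]]]'

```text
time_s: 6.68
eef_pos: [648.4, 181.3, 259.5]
eef_rot: [2.337, 2.098, 0.002]
force: [0.5, 1.0, 0.6]
grip_width: 36.9
grip_force: 0.0
```

```bash
python3 - <<'E'
from h import *
c=read_camera('side');print(pz(303.75,220,c,86)+60*np.array([.104,.994,0]))
s=read_state();print(s['eef_pos'],s['time_s'],s['force'],s['grip_width'],s['grip_force'])
r=192.4
for x0 in(0,-7,-14):
  p=np.arccos(-x0/r); ph=np.linspace(p,.157,15); X=np.stack([-r*np.cos(ph),r*np.sin(ph)],1);print(x0,X[0]+[0,86],(np.diff(X,axis=0)/200).round(3).tolist())
E
```

```text
[657.44780879 186.15568475  86.        ]
[648.30637448 181.33690428 259.3012485 ] 6.725 [ 0.57654131 -0.02316023 -0.64539233] 32.88782854081435 0.0
0 [-1.17811022e-14  2.78400000e+02] [[-0.097, -0.005], [-0.096, -0.015], [-0.094, -0.024], [-0.091, -0.034], [-0.087, -0.043], [-0.083, -0.051], [-0.077, -0.059], [-0.071, -0.067], [-0.063, -0.073], [-0.056, -0.08], [-0.047, -0.085], [-0.039, -0.089], [-0.029, -0.093], [-0.02, -0.095]]
-7 [ -7.         278.27261896] [[-0.094, -0.008], [-0.093, -0.017], [-0.091, -0.026], [-0.088, -0.035], [-0.084, -0.044], [-0.079, -0.052], [-0.074, -0.059], [-0.068, -0.066], [-0.061, -0.072], [-0.053, -0.078], [-0.045, -0.083], [-0.037, -0.087], [-0.028, -0.09], [-0.019, -0.093]]
-14 [-14.         277.88996847] [[-0.091, -0.011], [-0.09, -0.02], [-0.088, -0.028], [-0.085, -0.037], [-0.081, -0.044], [-0.076, -0.052], [-0.071, -0.059], [-0.065, -0.066], [-0.058, -0.071], [-0.051, -0.077], [-0.044, -0.081], [-0.036, -0.085], [-0.027, -0.088], [-0.019, -0.09]]
```

servo_tool --steps '[[[0, 0, 0, 0, 0, 0, 1], [0, 0, 0, 0, 0, 0, 1], [0, 0, 0, 0, 0, 0, 1], [0, 0, 0, 0, 0, 0, 1], [0, 0, 0, 0, 0, 0, 1]]]'

```text
time_s: 7.35
eef_pos: [648.3, 181.3, 258.7]
eef_rot: [2.337, 2.099, 0.0]
force: [1.1, 0.1, 1.0]
grip_width: 9.3
grip_force: 30.0
```

```bash
python3 - <<'E'
from h import *
s=read_state();print(s['eef_pos'],s['time_s'],s['force'],s['grip_width'],s['grip_force'])
E
```

```text
[648.26457529 181.33576537 258.69015863] 7.35 [1.06295398 0.09887464 0.95260282] 9.250365741934408 29.996577501296997
```

Gripped. I run the first part of the arc and check the forces.

servo_tool --steps '[[[0, -0.094, 0.008, 0, 0, 0, 1], [0, -0.093, 0.017, 0, 0, 0, 1], [0, -0.091, 0.026, 0, 0, 0, 1], [0, -0.088, 0.035, 0, 0, 0, 1], [0, 0, 0, 0, 0, 0, 1]]]'

```text
time_s: 7.98
eef_pos: [574.4, 189.1, 241.7]
eef_rot: [-2.337, -2.099, 0.002]
force: [-3.0, -2.5, 5.7]
grip_width: 9.0
grip_force: 30.0
```

servo_tool --steps '[[[0, -0.084, 0.044, 0, 0, 0, 1], [0, -0.079, 0.052, 0, 0, 0, 1], [0, -0.074, 0.059, 0, 0, 0, 1], [0, -0.068, 0.066, 0, 0, 0, 1], [0, 0, 0, 0, 0, 0, 1]]]'

```text
time_s: 8.6
eef_pos: [513.3, 195.4, 196.7]
eef_rot: [-2.336, -2.098, 0.006]
force: [-8.1, -3.7, 5.4]
grip_width: 9.2
grip_force: 30.0
```

servo_tool --steps '[[[0, -0.063, 0.072, 0, 0, 0, 1], [0, -0.055, 0.078, 0, 0, 0, 1], [0, -0.047, 0.083, 0, 0, 0, 1], [0, -0.038, 0.087, 0, 0, 0, 1], [0, 0, 0, 0, 0, 0, 1]]]'

```text
time_s: 9.22
eef_pos: [473.6, 199.6, 132.2]
eef_rot: [-2.336, -2.098, 0.006]
force: [-4.4, -5.2, -1.2]
grip_width: 9.6
grip_force: 30.0
```

servo_tool --steps '[[[0, -0.025, 0.08, 0, 0, 0, 1], [0, -0.012, 0.06, 0, 0, 0, 1], [0, -0.005, 0.03, 0, 0, 0, 1], [0, 0, 0.01, 0, 0, 0, 1], [0, 0, 0, 0, 0, 0, 1]]]'

```text
time_s: 9.85
eef_pos: [463.8, 200.6, 96.8]
eef_rot: [-2.335, -2.097, 0.01]
force: [-13.7, -0.6, 0.3]
grip_width: 9.2
grip_force: 30.0
```

```bash
python3 - <<'E'
from h import *
c=read_camera('side');save(c,'pics/d3.png')
a=cv2.resize(c['image'][130:330,215:415],(600,600),interpolation=cv2.INTER_CUBIC)
cv2.imwrite('pics/d3.png',a[:,:,::-1])
s=read_state();print(s['eef_pos'],s['time_s'],s['force'],s['grip_width'],s['joints'].round(2))
E
```

```text
[463.8144762  200.63663446  96.78580225] 9.9 [-12.41690098  -1.35664643  -0.03472491] 9.051116477251094 [0.28 0.49 1.97 0.   0.69 0.38]
```

View pics/d3.png

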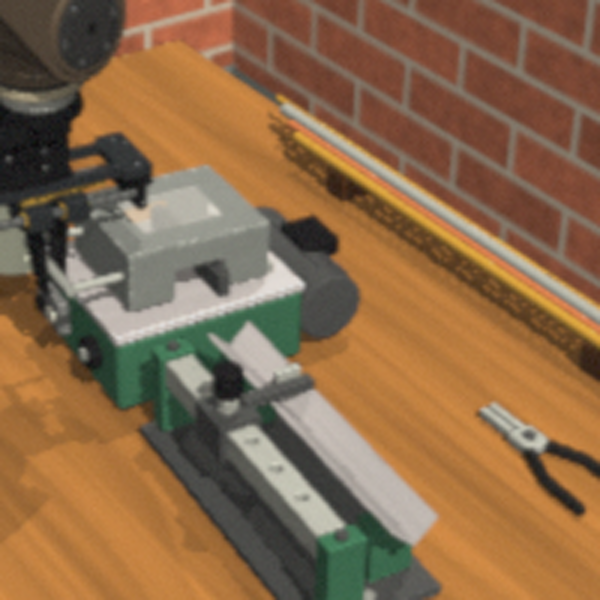

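The hood looks seated, but I press down slightly to confirm by force.

servo_tool --steps '[[[0, -0.01, 0.015, 0, 0, 0, 1], [0, 0, 0.015, 0, 0, 0, 1], [0, 0, 0, 0, 0, 0, 1], [0, 0, 0, 0, 0, 0, 1]]]'

```text
time_s: 10.4
eef_pos: [463.0, 200.8, 91.4]
eef_rot: [-2.336, -2.098, 0.006]
force: [-10.3, -3.8, 3.6]
grip_width: 9.6
grip_force: 30.0
```

servo_tool --steps '[[[0, -0.01, 0.01, 0, 0, 0, 1], [0, 0, 0.01, 0, 0, 0, 1], [0, 0, 0, 0, 0, 0, 1], [0, 0, 0, 0, 0, 0, 1]]]'

```text
time_s: 10.9
eef_pos: [463.2, 201.6, 89.9]
eef_rot: [2.337, 2.098, 0.003]
force: [-10.5, -5.1, 31.9]
grip_width: 9.2
grip_force: 30.0
```

The reaction of 32 N shows the hood is hard down on the table. I release it, rise, and move above the knob.

servo_tool --steps '[[[0, 0, -0.015, 0, 0, 0, 1], [0, 0, 0, 0, 0, 0, -0.5], [0, 0, 0, 0, 0, 0, -0.5], [0, 0, 0, 0, 0, 0, -0.5], [0, 0, -0.1, 0, 0, 0, -0.5], [0, 0, -0.2, 0, 0, 0, -0.5], [0, 0, -0.25, 0, 0, 0, -0.5], [-0.226, 0.064, 0, 0, 0, 0, -0.3], [-0.226, 0.064, 0, 0, 0, 0, -0.3], [-0.226, 0.064, 0, 0, 0, 0, -0.3], [-0.226, 0.064, 0, 0, 0, 0, -0.3], [-0.226, 0.064, 0, 0, 0, 0, -0.3], [0, 0, 0, 0, 0, 0, -0.3], [0, 0, 0, 0, 0, 0, -0.3]]]'

```text
time_s: 12.65
eef_pos: [501.3, -29.9, 200.0]
eef_rot: [-2.338, -2.098, 0.0]
force: [-0.2, 0.9, -0.1]
grip_width: 62.2
grip_force: 0.0
```

```bash
python3 - <<'E'
from h import *
C={n:read_camera(n) for n in('scene','side','wrist')}
c=C['side'];w=C['wrist']
a=cv2.resize(c['image'][130:280,215:365],(400,400),interpolation=cv2.INTER_CUBIC)
b=cv2.resize(w['image'],(400,300))
o=np.zeros((400,800,3),np.uint8);o[:,:400]=a;o[:300,400:]=b
cv2.imwrite('pics/m.png',o[:,:,::-1])
for n in 'knob_grip stop_foot hole2 hood_bar'.split(): tri(n,C)
for k,z in dict(knob_grip=119,stop_foot=85,hole2=85).items():
  for n in C: onz(k,n,C[n],z)
s=read_state();print(s['eef_pos'],s['time_s'],s['force'],s['grip_width'],s['joints'].round(2))
E
```

```text
knob_grip scene [303. 190.] 0.68
knob_grip side [291. 256.] 0.59
knob_grip wrist [317. 249.] 0.97
  -> [499.1 -31.6 123. ] [28.41876241]
stop_foot scene [304. 203.] 0.74
stop_foot side [294. 268.] 0.84
stop_foot wrist [317. 238.] 0.95
  -> [502.8 -31.9  85.1] [52.65489871]
hole2 scene [288. 202.] 0.8
hole2 side [296. 275.] 0.87
hole2 wrist [319. 288.] 0.59
  -> [495.4 -67.7  86.5] [18.46433638]
hood_bar scene [394. 176.] 0.87
hood_bar side [234. 220.] 0.57
hood_bar wrist [350. 257.] 0.54
  -> [491.8  92.5 195.2] [23842.5079363]
knob_grip scene onz [490.9 -31.1 119. ] 0.68
knob_grip side onz [502.5 -31.3 119. ] 0.59
knob_grip wrist onz [499.9 -30.3 119. ] 0.97
stop_foot scene onz [500.4 -29.   85. ] 0.74
stop_foot side onz [506.2 -36.7  85. ] 0.84
stop_foot wrist onz [500.  -30.8  85. ] 0.95
hole2 scene onz [495.2 -68.9  85. ] 0.8
hole2 side onz [494.  -63.8  85. ] 0.87
hole2 wrist onz [497.4 -69.3  85. ] 0.59
[501.44098979 -30.15162845 200.22698887] 13.85 [ 0.25288962 -0.00350943 -0.19722026] 61.78930957400141 [-0.19  0.34  1.87  0.    0.93 -0.08]
```

View pics/m.png

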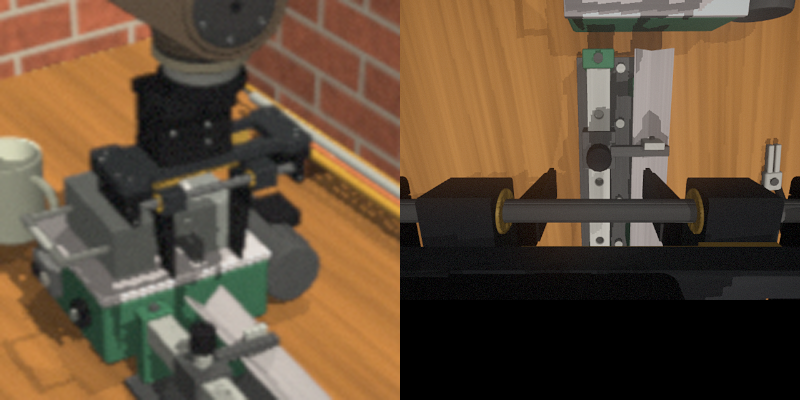

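The hood is shut flat and the gripper sits centred over the knob. Next I descend and grip.

servo_tool --steps '[[[0, -0.004, 0.15, 0, 0, 0, -0.3], [0, 0, 0.15, 0, 0, 0, -0.3], [0, 0, 0.1, 0, 0, 0, -0.3], [0, 0, 0.05, 0, 0, 0, -0.3], [0, 0, 0, 0, 0, 0, 1], [0, 0, 0, 0, 0, 0, 1], [0, 0, 0, 0, 0, 0, 1], [0, 0, 0, 0, 0, 0, 1], [0, 0, 0, 0, 0, 0, 1], [0, 0, 0, 0, 0, 0, 1], [0, 0, 0, 0, 0, 0, 1]]]'

```text
time_s: 15.22
eef_pos: [500.5, -30.0, 110.6]
eef_rot: [-2.338, -2.099, -0.0]
force: [-3.1, 0.6, 5.7]
grip_width: 24.9
grip_force: 30.0
```

servo_tool --steps '[[[0, 0, -0.02, 0, 0, 0, 1], [0, 0, -0.02, 0, 0, 0, 1], [0, 0, -0.018, 0, 0, 0, 1], [0, 0, 0, 0, 0, 0, 1], [0, 0, 0, 0, 0, 0, 1]]]'

```text
time_s: 15.85
eef_pos: [500.5, -30.0, 121.6]
eef_rot: [-2.337, -2.099, 0.0]
force: [1.9, -0.4, -14.1]
grip_width: 25.1
grip_force: 30.0
```

servo_tool --steps '[[[-0.04, 0, 0, 0, 0, 0, 1], [-0.04, 0, 0, 0, 0, 0, 1], [-0.04, 0, 0, 0, 0, 0, 1], [-0.04, 0, 0, 0, 0, 0, 1], [-0.04, 0, 0, 0, 0, 0, 1], [0, 0, 0, 0, 0, 0, 1], [0, 0, 0, 0, 0, 0, 1]]]'

```text
time_s: 16.73
eef_pos: [496.5, -70.1, 121.9]
eef_rot: [2.337, 2.099, 0.0]
force: [2.1, -1.9, -13.7]
grip_width: 25.4
grip_force: 30.0
```

servo_tool --steps '[[[0, 0, 0.015, 0, 0, 0, 1], [0, 0, 0.015, 0, 0, 0, 1], [0, 0, 0.015, 0, 0, 0, 1], [0, 0, 0.015, 0, 0, 0, 1], [0, 0, 0, 0, 0, 0, 1], [0, 0, 0, 0, 0, 0, 1]]]'

```text
time_s: 17.48
eef_pos: [496.6, -69.8, 110.6]
eef_rot: [2.337, 2.098, 0.001]
force: [-2.6, 0.5, 7.0]
grip_width: 25.3
grip_force: 30.0
```

servo_tool --steps '[[[-0.01, 0, 0, 0, 0, 0, 1], [-0.005, 0, 0, 0, 0, 0, 1], [0, 0, 0, 0, 0, 0, 1], [0, 0, 0, 0, 0, 0, 1], [0, 0, 0, 0, 0, 0, 1]]]'

```text
time_s: 18.1
eef_pos: [496.4, -71.6, 110.6]
eef_rot: [-2.338, -2.098, -0.003]
force: [0.2, 9.7, 7.3]
grip_width: 25.2
grip_force: 30.0
```

servo_tool --steps '[[[-0.003, 0, 0, 0, 0, 0, 1], [0, 0, 0, 0, 0, 0, 1], [0, 0, 0, 0, 0, 0, 1], [0, 0, 0, 0, 0, 0, 1], [0, 0, 0, 0, 0, 0, 1], [0, 0, 0, 0, 0, 0, 1], [0, 0, 0, 0, 0, 0, 1], [0, 0, 0, 0, 0, 0, 1]]]'

```text
time_s: 19.1
eef_pos: [496.3, -71.8, 110.6]
eef_rot: [-2.338, -2.098, -0.004]
force: [-0.1, 14.2, 7.2]
grip_width: 25.5
grip_force: 30.0
```

```bash
python3 - <<'E'
from h import *
c=read_camera('side');w=read_camera('scene')
a=cv2.resize(c['image'][180:330,205:355],(400,400),interpolation=cv2.INTER_CUBIC)
b=cv2.resize(w['image'][150:270,215:455],(400,200),interpolation=cv2.INTER_CUBIC)
o=np.zeros((400,800,3),np.uint8);o[:,:400]=a;o[:200,400:]=b
cv2.imwrite('pics/e.png',o[:,:,::-1])
s=read_state();print(s['eef_pos'],s['time_s'],s['force'],s['grip_width'],s['grip_force'])
E
```

```text
[496.34552335 -71.85580341 110.60982244] 19.2 [ 1.15679678 14.16422544  7.44828029] 25.41954643411867 30.002990663051605
```

View pics/e.png

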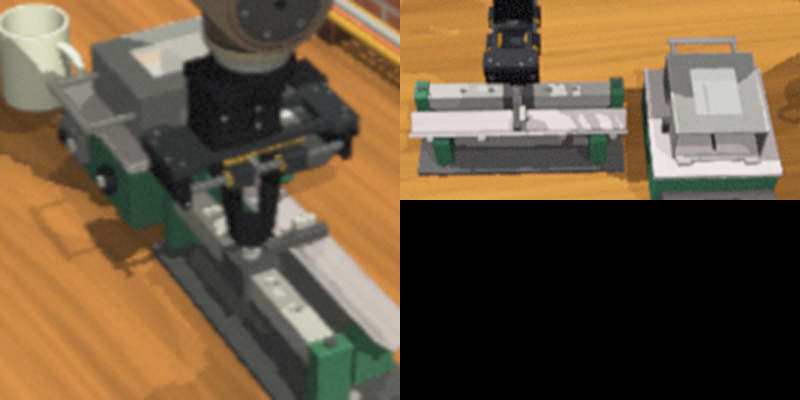

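The stop stands on the middle hole, with two holes showing on each side of it. The hood is shut, and the pin is holding a steady 14 N sideways pull. I hand the job in.

```bash
python3 -c "from cell import *; print(close_job())"
```

```text
the job is handed in; nothing more can be done
None
```

The hood is shut without a slam, the stop's pin has dropped into the next hole, and I handed the job in still gripping the knob with a steady sideways pull of about 14 N; no verdict came back.

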